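# Sort failed oil samples into quarantine and mark the bin

## Robot

A 7-joint arm with a two-finger parallel gripper is mounted at the origin on the work surface. World frame = base frame: x ahead of the robot, y to its left, z up, the work surface at z = 0. Lengths are in m, angles in rad, forces in N, time in s.
With the tool pointing down it reaches from about 0.4 to 0.85 m from the base axis. Payload 10.4 kg.
Tool frame: the origin (TCP) lies midway between the tips of the shut fingers; the grasp point (between the pads) lies r.grip_point_offset behind it (r.grip_point_offset is the distance from the TCP to the grasp point, in m); z points along the fingers, y is the line along which they close (so a half turn about z gives the same grasp; the last joint's range is limited). The gripper opens to 87 mm and grips with 3 to 60 N. Pads are 19 mm wide; open, the fingers measure 117 mm over their backs; the gripper's body (75 mm by 190 mm) begins 51 mm behind the grasp point.
Start: joints at [-1.357, 0.332, -0.065, 1.46, 0.022, 1.35, -0.088], TCP at [0.147, 0.608, 0.223] pointing down, gripper open.
Joint ranges: [-2.6, 2.6], [-0.5, 2.12], [-1.47, 1.34], [0.16, 2.42], [-1.27, 4.41], [0.06, 2.06], [-2.6, 2.6]. Speed limits (rad/s): [2.22, 2.22, 2.79, 2.79, 3.14, 3.14, 3.14].

## Interface

Orientations are given as a unit quaternion [x, y, z, w].
In Python, from bench import r gives the robot as it stands.
- The arm moves only by the tool play_rows, never from a script. Its arguments are lists of equal length, an entry for each row: "claw": the closure, from 0 (fully open) to 1 (shut); "delta_pos": the shift along the tool's x, y, z scaled (see below), a list of three; "delta_rot": the turn, a rotation vector about the tool's x, y, z scaled (see below), a list of three. A call has 1 to 8 rows; each row shifts and turns the commanded pose from where the row before left it, along the tool's axes as they then stand; what a row does not reach is not made up. The controller multiplies each number of a shift by 200 mm and each number of a turn by pi rad. A row lasts 1/10 s, in which the tool goes at most 50 mm and 8.59 degrees, less where a joint would pass 70% of its speed; a pose out of reach is approached as far as the arm can. A call with a number of a shift or a turn outside -1 to 1 is refused whole. A call with a gripper value outside its range is refused whole. The fingers move at their own pace and stop on an object; "squeeze" is the grip in N (left out, the last holds). Time passes only in rows, so rows that do not move let the fingers close. It gives the time, the measured TCP pose, the force, the opening and the grip force at its end, in the units of the state.
- r.read_state(): the state, without advancing time (a new reading comes with each control period).
- r.camera(name): name is "scene" or "top"; returns a dict with "pixels" (400x640x3 uint8, red, green, blue), "camera_matrix" (3x3 intrinsics, pixels), "D" ([k1, k2, p1, p2, k3] as OpenCV has them; the pictures are not rectified), "cam_to_world" (4x4, takes a point from camera to world coordinates). Camera axes: x right, y up, looking along -z (the intrinsics and any distortion apply to the point x, -y, -z); pixel columns grow to the right and rows downward; lengths in m; the calibration is good to about 2 mm. A picture is of the moment at which its call begins. There is no depth.
- r.close_job(): hands the job in; it is judged then, once.
The state is a dict: "time": time; "joint_positions": joint angles; "joint_vel": joint speeds; "joint_torque": joint torques, N m; "ee_pos": TCP position; "eef_rot": TCP orientation; "ft_force": force on the tool from outside, world axes, zero at the start; "torque": the same for the moment, N m; "width": finger opening in m; "grip_force": force on a finger pad.
Only numpy, scipy, OpenCV 4.12 (cv2) and the standard library are available. Lean on these libraries where they do the work, as an engineer would, in place of code of your own. Each camera call takes 0.05 s, during which the arm holds its last target. There are 200 camera calls.

## Task

Clear the dark intake mat: stand the two red-capped failed samples upright in the grey reject bin and the green-capped passed sample upright in the green tray, setting each bottle down gently rather than dropping it. Only once all three bottles are sorted, hang the red-and-white quarantine marker astride the steel bar beside the reject bin, seated down on the bar and set down gently too. Leave everything else on the bench where it is.

Things in the scene. Friction and masses are not known exactly. Their poses are not given: they have to be found in the camera images.
- reject_a: 120 g to 280 g closed white plastic sample bottle, 125 mm tall, standing upright: body 58 mm in diameter up to 72 mm height, shoulder to 89 mm, then a neck and a cap 40 mm in diameter and 29 mm high (from 96 mm to 125 mm). Origin: centre of the underside, z up its axis. Red cap and wide red band: a failed sample. It starts in any of the three places on the mat.
- reject_b: 120 g to 280 g closed white plastic sample bottle, 125 mm tall, standing upright: body 58 mm in diameter up to 72 mm height, shoulder to 89 mm, then a neck and a cap 40 mm in diameter and 29 mm high (from 96 mm to 125 mm). Origin: centre of the underside, z up its axis. Red cap and wide red band: the other failed sample, same as reject_a.
- passed: 120 g to 280 g closed white plastic sample bottle, 125 mm tall, standing upright: body 58 mm in diameter up to 72 mm height, shoulder to 89 mm, then a neck and a cap 40 mm in diameter and 29 mm high (from 96 mm to 125 mm). Origin: centre of the underside, z up its axis. Green cap and wide green band: the passed sample.
- intake_mat: Fixed flat dark rubber mat, 110 mm (x) by 340 mm (y), 3 mm thick. The three bottles stand on it in a row along its y axis, about 110 mm apart. Origin: centre of the underside.
- pass_tray: Fixed low green square tray, 130 x 130 mm outside, 22 mm high, walls and floor 4 mm thick. Origin: centre of the underside, z up.
- reject_bin: Fixed open grey plastic bin with a red stripe, 130 mm (x) by 220 mm (y) outside, 60 mm high, walls and floor 4 mm thick; both failed bottles fit side by side along its y axis. Origin: centre of the bin's underside, z up. Along its +x side, 120 mm from the origin, runs the steel bar (see bar_mid).
- bar_mid (a point): Middle of the steel bar's TOP line, 115 mm above the bench. The horizontal bar is 12 mm in diameter, 240 mm long along the y axis of this point (same as the bin's y axis), on two 12 mm posts at y = -120 and +120 mm. The bin's wall is 55 mm from the bar's axis.
- marker: Loose rigid quarantine marker, about 80 g, standing like a tent: white grip bar on top, 24 (x) x 100 (y) x 22 mm (z 64 to 86 mm), two red panels 3 mm thick with white patches splaying down from it. Gap between panels 18 mm at the top, 44 mm at the foot (50 mm outside), open at both ends. Origin: centre of the underside, z up, y along the ridge. Same both ways round.
- marker_saddle (a point): Middle of the underside of the marker's grip bar, between the panels, 64 mm above the marker's origin: the face that comes to rest on the bar's top. Axes as the marker's.
- wash_bottle: Bystander: white bottle with a blue cap, 64 mm diameter, 160 mm tall. Origin: centre of the underside.
- beaker: Bystander: clear empty beaker, 72 mm diameter, 85 mm tall. Origin: centre of the underside.
- meter: Bystander: black hand-held meter with a green screen and keys, lying flat, 75 x 150 x 32 mm. Origin: centre of the underside.

How it is judged:
By the outcome, as a careful person would: the job done as asked, in the order asked, and still so for the second after the job is handed in, with the robot touching nothing.
It also fails if it takes over 72 s, if anything falls off the work surface, if the arm or the gripper's body presses on something with over 40 N, if the wrist force passes 120 N, or if a joint passes its speed limit or range.

## Working session

There is one attempt and no reset: what is moved stays moved. The work goes in short steps, Python scripts to look and compute and a tool call to move; the robot and the scene stay as the last step left them, time stands still between calls to the robot, and variables do not carry over. Pictures are saved under pics/ and viewed, at most 10 in all, crops included, and the job is handed in when it is done.

Besides the shell and the picture viewer there is one more tool, called after "Call:" as name(argument=value, ...) on one line, values as JSON. play_rows: Moves the arm, as the interface text tells. Shifts and turns lie within -1 to 1; 1 stands for 200 mm of shift or pi rad of turn. Its arguments: {"type":"object","properties":{"claw":{"type":"array"},"delta_pos":{"type":"array"},"delta_rot":{"type":"array"},"squeeze":{"type":"number"}},"required":["claw","delta_pos","delta_rot"]}

```bash
mkdir -p pics; ls; python3 - <<'E'
from bench import r
import cv2
for n in("scene","top"):
    c=r.camera(n); cv2.imwrite(f"pics/{n}0.png",c["pixels"][:,:,::-1]); print(n,c["camera_matrix"],c["D"],c["cam_to_world"])
print(r.read_state(), r.grip_point_offset)
E
```

```text
pics
scene [[482.64705176   0.         325.86229514]
 [  0.         482.64705176 195.5864873 ]
 [  0.           0.           1.        ]] [0.01199803 0.         0.         0.         0.        ] [[ 0.81643482 -0.39800063  0.4183655   1.10436854]
 [ 0.57737941  0.57295981 -0.58167867 -0.63165036]
 [-0.00819814  0.71645835  0.6975817   0.95931392]
 [ 0.          0.          0.          1.        ]]
top [[481.45479334   0.         316.80817616]
 [  0.         481.45479334 201.42141357]
 [  0.           0.           1.        ]] [-0.06299679  0.          0.          0.          0.        ] [[ 0.10584367  0.97414161 -0.19961274  0.37158054]
 [-0.99437909  0.10423569 -0.018578    0.07343894]
 [ 0.00270917  0.2004571   0.97969874  1.26263183]
 [ 0.          0.          0.          1.        ]]
{'time': 0.1, 'joint_positions': array([-1.35660432,  0.33283495, -0.06469898,  1.46084958,  0.02161142,
        1.3499097 , -0.0884912 ]), 'joint_vel': array([-1.71759687e-03, -4.48063927e-04,  1.11508414e-03, -1.65960118e-03,
       -1.20338931e-04,  3.95731147e-04,  5.85245687e-05]), 'joint_torque': array([ 1.10929293e-03, -6.24551725e+01,  2.41267268e-02, -3.90715849e+01,
       -6.15170435e-02,  3.67102353e-02,  2.47931467e-05]), 'ee_pos': array([0.14654224, 0.60721944, 0.2218208 ]), 'eef_rot': array([ 1.18104975e-01,  9.93000901e-01, -6.51500603e-04, -4.22152502e-05]), 'ft_force': array([-0.69585983, -0.77926723,  0.81970036]), 'torque': array([ 0.10022514,  0.0102095 , -0.01787213]), 'grip_force': 0.0, 'width': 0.0870467227235197} 0.0187
```

View pics/scene0.png

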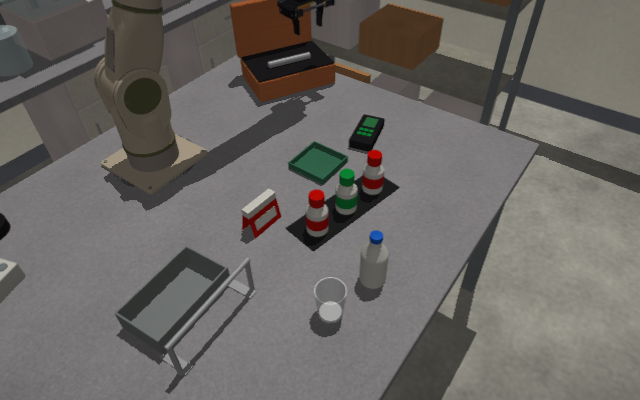

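View pics/top0.png

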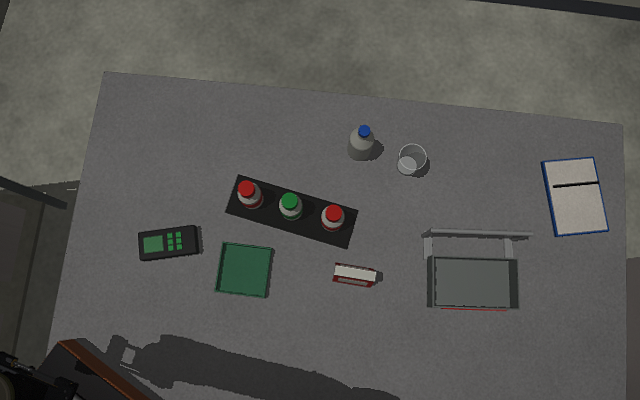

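The scene view shows the red caps at about (316,197) and (374,158), the green cap at (347,177), the marker at (262,212), and the bin and bar at lower left. In the top view the red caps are at (246,188) and (333,214), green at (290,201), tray at (245,270), marker at (355,273), bin at (473,282) and bar at about y=234.

```bash
cat > h.py <<'E'
import numpy as np, cv2
def ray(c,uv):
    K,D=c["camera_matrix"],np.array(c["D"]); T=c["cam_to_world"]
    p=cv2.undistortPoints(np.array([[uv]],float),K,D)[0,0]
    return T[:3,3], T[:3,:3]@np.array([p[0],-p[1],-1])
def on(c,uv,z):
    o,d=ray(c,uv); return o+d*(z-o[2])/d[2]
def tri(c1,u1,c2,u2):
    o1,d1=ray(c1,u1);o2,d2=ray(c2,u2)
    s=np.linalg.lstsq(np.c_[d1,-d2],o2-o1,rcond=None)[0]
    a,b=o1+s[0]*d1,o2+s[1]*d2
    return (a+b)/2,np.linalg.norm(a-b)
def blobs(px,lo,hi,amin=25):
    hsv=cv2.cvtColor(px,cv2.COLOR_RGB2HSV)
    m=cv2.inRange(hsv,np.array(lo),np.array(hi))
    if lo[0]==0: m|=cv2.inRange(hsv,np.array([170]+list(lo[1:])),np.array([180]+list(hi[1:])))
    n,l,s,ce=cv2.connectedComponentsWithStats(m)
    return m,[(ce[i].round(1).tolist(),s[i].tolist()) for i in range(1,n) if s[i][4]>=amin]
E
python3 - <<'E'
from bench import r
from h import *
for n in("scene","top"):
    c=r.camera(n);px=c["pixels"]
    print(n)
    for nm,lo,hi in(("red",(0,150,60),(8,255,255)),("green",(45,90,40),(85,255,255)),("white",(0,0,150),(180,60,255))):
        print(nm,blobs(px,lo,hi)[1])
    if n=="top":
        a=cv2.resize(px[172:332,222:542],None,fx=2.5,fy=2.5,interpolation=cv2.INTER_CUBIC)
        cv2.imwrite("pics/z1.png",np.clip(a[:,:,::-1]*1.4,0,255).astype(np.uint8))
    else:
        a=cv2.resize(px[170:380,110:360],None,fx=2.8,fy=2.8,interpolation=cv2.INTER_CUBIC)
        cv2.imwrite("pics/z2.png",np.clip(a[:,:,::-1]*1.4,0,255).astype(np.uint8))
E
```

```text
scene
red [([374.1, 157.7], [367, 150, 15, 17, 209]), ([372.1, 182.7], [362, 176, 22, 13, 185]), ([316.1, 198.3], [309, 189, 15, 19, 246]), ([261.4, 218.6], [243, 199, 38, 39, 437]), ([316.9, 224.4], [306, 215, 23, 16, 201])]
green [([370.1, 121.9], [362, 117, 17, 11, 130]), ([364.7, 131.5], [356, 127, 18, 10, 111]), ([317.6, 162.2], [289, 142, 58, 42, 1437]), ([346.5, 177.1], [339, 168, 16, 19, 231]), ([345.7, 202.2], [335, 194, 23, 15, 211])]
white [([282.5, 59.0], [269, 56, 28, 7, 28]), ([549.9, 135.0], [547, 133, 8, 6, 28]), ([186.1, 149.0], [172, 135, 35, 31, 404]), ([115.2, 158.2], [101, 149, 26, 19, 227]), ([258.0, 200.3], [242, 189, 33, 24, 249]), ([543.7, 208.4], [539, 202, 11, 12, 70]), ([555.5, 224.7], [549, 221, 14, 11, 72]), ([563.0, 229.4], [559, 226, 8, 7, 25]), ([580.0, 228.4], [575, 226, 10, 8, 44]), ([608.9, 237.1], [591, 227, 35, 24, 266]), ([540.8, 234.4], [539, 232, 5, 6, 25]), ([564.4, 243.2], [557, 237, 16, 16, 121]), ([577.6, 267.4], [559, 257, 42, 19, 317]), ([6.1, 266.9], [0, 258, 16, 22, 137]), ([206.4, 302.6], [166, 258, 82, 89, 159]), ([609.4, 281.7], [60
[... 273 characters left out ...]
, ([559.0, 326.5], [545, 315, 29, 25, 360]), ([598.2, 326.9], [593, 324, 11, 9, 49])]
top
red [([245.7, 187.7], [238, 180, 17, 16, 211]), ([333.4, 212.2], [326, 204, 16, 17, 216]), ([336.7, 277.9], [333, 275, 12, 7, 34]), ([369.1, 283.4], [365, 281, 9, 6, 31]), ([460.4, 308.6], [442, 308, 38, 2, 39])]
green [([289.2, 200.1], [281, 192, 17, 18, 223]), ([291.5, 215.5], [281, 210, 21, 9, 43]), ([178.4, 240.5], [175, 231, 7, 19, 93]), ([169.9, 241.4], [167, 233, 7, 18, 100]), ([153.1, 243.8], [144, 235, 20, 18, 293]), ([244.2, 269.6], [214, 242, 58, 56, 2395])]
white [([567.5, 192.0], [545, 159, 52, 75, 1167]), ([593.9, 203.3], [586, 190, 16, 24, 118]), ([354.6, 272.9], [334, 266, 42, 15, 365])]
```

View pics/z1.png

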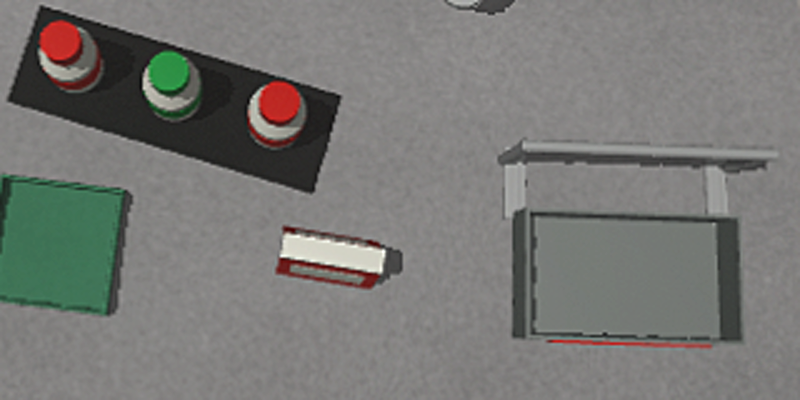

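View pics/z2.png

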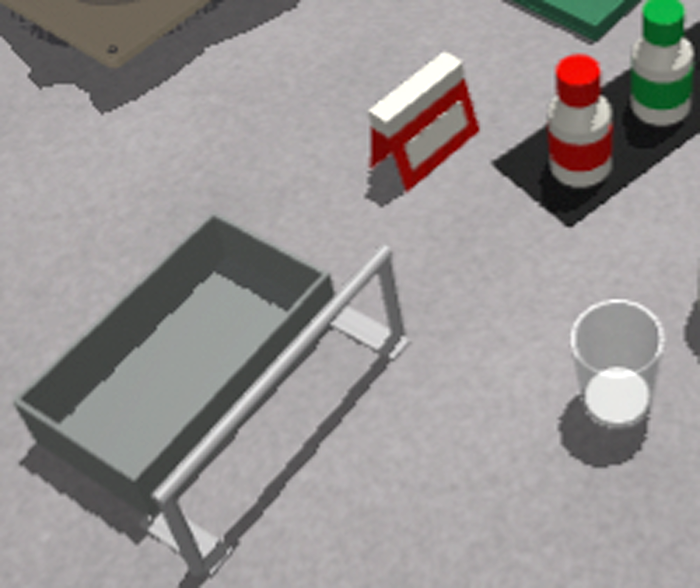

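The z1 crop gives the bin rim corners at about (515,209), (738,217), (741,341) and (513,337), with the bar running from (520,150) to (777,155). The z2 crop gives the rim at (17,403), (213,217) and (330,277), and the bar from (387,250) to (160,495).

```bash
python3 - <<'E'
from bench import r
from h import *
np.set_printoptions(precision=4,suppress=True)
s=r.camera("scene");t=r.camera("top")
Z1=lambda p:((p[0]+.5)/2.5-.5+222,(p[1]+.5)/2.5-.5+172)
Z2=lambda p:((p[0]+.5)/2.8-.5+110,(p[1]+.5)/2.8-.5+170)
for n,a,b in(("redL",(374.1,157.7),(245.7,187.7)),("green",(346.5,177.1),(289.2,200.1)),("redR",(316.1,198.3),(333.4,212.2))):
    print(n,tri(s,a,t,b),on(t,b,.125),on(s,a,.113))
px=t["pixels"]
mm=blobs(px,(0,0,150),(180,60,255))[0]; mm[:255]=0;mm[290:]=0;mm[:,:325]=0;mm[:,390:]=0
R=cv2.minAreaRect(cv2.findNonZero(mm)); B=cv2.boxPoints(R)
print("marker",R,on(t,R[0],.086)); P=np.array([on(t,b,.086) for b in B]);print(P[:,:2],np.linalg.norm(np.diff(P,axis=0),axis=1))
print("marker tri",tri(s,Z2((418,88)),t,R[0]))
g=blobs(px,(45,90,40),(85,255,255))[0]; g[:235]=0; g[:,:205]=0;g[:,280:]=0
R=cv2.minAreaRect(cv2.findNonZero(g)); P=np.array([on(t,b,.022) for b in cv2.boxPoints(R)])
print("tray",P[:,:2],P.mean(0),np.linalg.norm(np.diff(P,axis=0),axis=1))
for n,ps in(("binz1",[(515,209),(738,217),(741,341),(513,337)]),("inner-left",[(533,213),(532,333)])):
    P=np.array([on(t,Z1(p),.06) for p in ps]);print(n,P[:,:2],P.mean(0),np.linalg.norm(np.diff(P,axis=0),axis=1))
P=np.array([on(s,Z2(p),.06) for p in[(330,277),(17,403),(213,217)]]);print("bin scene",P[:,:2])
print("bar top",[on(t,Z1(p),.112)[:2] for p in[(522,150),(777,155)]])
print("bar scene",[on(s,Z2(p),.112)[:2] for p in[(387,250),(160,495)]])
E
```

```text
redL (array([0.6203, 0.2714, 0.1132]), np.float64(0.002872878393867513)) [0.6188 0.2703 0.125 ] [0.6194 0.2702 0.113 ]
green (array([0.6014, 0.1621, 0.1129]), np.float64(0.0013229029144624933)) [0.5995 0.1616 0.125 ] [0.6011 0.1614 0.113 ]
redR (array([0.5831, 0.0521, 0.1136]), np.float64(0.0009739629050232852)) [0.5813 0.0526 0.125 ] [0.5824 0.0522 0.113 ]
marker ((354.6879577636719, 272.9036560058594), (40.46683120727539, 9.152206420898438), 9.727578163146973) [ 0.4451 -0.0143  0.086 ]
[[ 0.4372  0.0354]
 [ 0.4593  0.0338]
 [ 0.453  -0.0642]
 [ 0.431  -0.0623]] [0.0221 0.0982 0.0221]
marker tri (array([ 0.4461, -0.0142,  0.0798]), np.float64(0.0016288496759760574))
tray [[0.3655 0.3328]
 [0.4956 0.3329]
 [0.4912 0.2008]
 [0.3617 0.2032]] [0.4285 0.2674 0.022 ] [0.1301 0.1322 0.1295]
binz1 [[ 0.5092 -0.1945]
 [ 0.5242 -0.421 ]
 [ 0.4015 -0.4279]
 [ 0.3833 -0.2006]] [ 0.4546 -0.311   0.06  ] [0.2271 0.1229 0.228 ]
inner-left [[ 0.5071 -0.2128]
 [ 0.3891 -0.2191]] [ 0.4481 -0.216   0.06  ] [0.1182]
bin scene [[ 0.518  -0.2095]
 [ 0.4049 -0.4335]
 [ 0.3905 -0.2202]]
bar top [array([ 0.5609, -0.1861]), array([ 0.5821, -0.4369])]
bar scene [array([ 0.5705, -0.1886]), array([ 0.5852, -0.4349])]
```

```bash
cat >> h.py <<'E'
from scipy.spatial.transform import Rotation as Ro
def go(st,x,y,z,ang=None):
    R=Ro.from_quat(st["eef_rot"]); d=R.inv().apply(np.array([x,y,z])-st["ee_pos"])
    ty=R.as_matrix()[:,1]; a=np.degrees(np.arctan2(ty[1],ty[0]))
    print("tcp",st["ee_pos"].round(4),"t",round(st["time"],2),"w",round(st["width"],4),"F",st["ft_force"].round(1),"ang",a.round(1))
    print("units",(d/.2).round(3), "" if ang is None else ("rotz units",-np.radians(ang-a)/np.pi))
E
python3 - <<'E'
from bench import r
from h import *
np.set_printoptions(precision=4,suppress=True,linewidth=200)
s=r.camera("scene");t=r.camera("top")
g=cv2.cvtColor(t["pixels"],cv2.COLOR_RGB2GRAY);h=cv2.cvtColor(s["pixels"],cv2.COLOR_RGB2GRAY)
print("top rows 226-244");[print(c,g[226:245,c]) for c in(445,475,505)]
print("top bin rows 250-264 | 298-312");[print(c,g[250:264,c],g[298:313,c]) for c in(450,475,500)]
print("bin cols 424-444 | 505-525");[print(q,g[q,424:444],g[q,505:525]) for q in(270,290)]
print("scene cols");[print(q,h[q,q0:q0+20]) for q,q0 in((280,215),(300,196),(320,178))]
go(r.read_state(),.5825,.052,.21)
E
```

```text
top rows 226-244
445 [100  97  85 105 113 106  87  43  50  47  63 100  92  93  93  93  93  95  96]
475 [ 96  98  93  87 102 112 110  87  48  48  46  69 102  98  97  94  94  93  94]
505 [ 97  98  97  86  80  98 110 108  89  61  55  54  90 119 114 115 112 109 109]
top bin rows 250-264 | 298-312
450 [95 93 91 92 93 93 81 52 37 70 91 89 87 88] [87 88 87 87 87 88 93 45 64 93 59 83 95 95 97]
475 [91 92 94 93 93 96 93 77 46 39 74 90 86 86] [86 85 86 86 86 86 87 87 36 65 90 61 87 94 93]
500 [93 94 95 93 92 94 95 91 71 40 40 81 88 85] [85 85 85 85 85 85 85 88 74 36 69 80 71 91 93]
bin cols 424-444 | 505-525
270 [99 94 92 42 49 49 47 53 78 88 51 41 61 92 89 88 88 88 88 88] [85 85 88 76 45 44 47 46 47 48 47 46 62 89 92 91 89 90 89 91]
290 [92 95 92 54 48 48 48 48 72 88 57 66 95 90 88 89 88 88 88 87] [84 85 86 88 62 43 46 46 45 47 47 45 45 70 92 96 92 92 93 94]
scene cols
280 [ 87  60  52  50  51  50  50  50  50  68 117 141 162 147 123 107  84 110 140 149]
300 [ 96  66  52  50  49  50  49  51  50  50  93 127 154 158 137 117 101  79  56  55]
320 [ 65  50  48  50  50  50  49  50  50  57 114 136 162 156 130 112  96  74  56  57]
tcp [0.1466 0.6075 0.2225] t 0.4 w 0.087 F [-0.1 -0.4 -0.7] ang 76.4
units [-2.77  -2.189  0.063]
```

```bash
python3 - <<'E'
from bench import r
from h import *
np.set_printoptions(precision=4,suppress=True,linewidth=200)
s=r.camera("scene");t=r.camera("top")
print("bin",on(t,(475.3,282.2),.06))
n1=np.cross(ray(t,(445,230.1))[1],ray(t,(505,231.9))[1]);n2=np.cross(ray(s,(227.4,280))[1],ray(s,(191.3,320))[1])
d=np.cross(n1,n2);d/=np.linalg.norm(d);o1,o2=ray(t,(1,1))[0],ray(s,(1,1))[0]
A=np.array([n1/np.linalg.norm(n1),n2/np.linalg.norm(n2),[0,1,0]]);p=np.linalg.solve(A,[A[0]@o1,A[1]@o2,-.312]);print("bar line",p,d)
print("top-only",[on(t,u,.110) for u in((445,230.1),(505,231.9))],"scene",[on(s,u,.110) for u in((227.4,280),(191.3,320))])
E
```

```text
bin [ 0.4546 -0.3176  0.06  ]
bar line [ 0.5756 -0.312   0.1098] [-0.0742  0.9972  0.0021]
top-only [array([ 0.5689, -0.2216,  0.11  ]), array([ 0.5798, -0.3692,  0.11  ])] scene [array([ 0.5714, -0.2553,  0.11  ]), array([ 0.5799, -0.3675,  0.11  ])]
```

Call:
play_rows(claw=[0, 0, 0, 0, 0, 0, 0, 0], delta_pos=[[-0.16, -0.12, 0], [-0.2, -0.16, 0], [-0.2, -0.16, 0], [-0.2, -0.16, 0], [-0.2, -0.16, 0], [-0.2, -0.16, 0], [-0.2, -0.16, 0], [-0.2, -0.16, 0]], delta_rot=[[0, 0, 0], [0, 0, 0], [0, 0, 0], [0, 0, 0], [0, 0, 0], [0, 0, 0], [0, 0, 0], [0, 0, 0]], squeeze=25)

```text
time: 1.3
ee_pos: [0.3874, 0.2983, 0.2229]
eef_rot: [0.118, 0.993, 0.0, 0.0]
ft_force: [0.5, -0.2, 0.7]
width: 0.087
grip_force: 0.0
```

Call:
play_rows(claw=[0, 0, 0, 0, 0, 0, 0, 0], delta_pos=[[-0.2, -0.16, 0], [-0.2, -0.16, 0], [-0.2, -0.16, 0], [-0.2, -0.16, 0], [-0.2, -0.16, 0], [-0.13, -0.1, 0], [-0.05, -0.02, 0], [0, 0, 0]], delta_rot=[[0, 0, 0], [0, 0, 0], [0, 0, 0], [0, 0, 0], [0, 0, 0], [0, 0, 0], [0, 0, 0], [0, 0, 0]])

```text
time: 2.1
ee_pos: [0.5695, 0.0697, 0.2223]
eef_rot: [0.119, 0.993, -0.0, -0.0]
ft_force: [0.2, 0.8, -0.6]
width: 0.0871
grip_force: 0.0
```

```bash
python3 -c "
from bench import r
from h import *
go(r.read_state(),.5825,.052,.1)"
```

```text
tcp [0.5695 0.0697 0.2223] t 2.1 w 0.0871 F [ 0.2  0.8 -0.6] ang 76.3
units [-0.084 -0.07   0.612]
```

Call:
play_rows(claw=[0, 0, 0, 0, 0, 0, 0, 0], delta_pos=[[-0.05, -0.04, 0.05], [-0.034, -0.03, 0.1], [0, 0, 0.12], [0, 0, 0.12], [0, 0, 0.11], [0, 0, 0.07], [0, 0, 0.042], [0, 0, 0]], delta_rot=[[0, 0, 0], [0, 0, 0], [0, 0, 0], [0, 0, 0], [0, 0, 0], [0, 0, 0], [0, 0, 0], [0, 0, 0]])

```text
time: 2.9
ee_pos: [0.5814, 0.0536, 0.0993]
eef_rot: [0.118, 0.993, -0.0, -0.001]
ft_force: [0.2, 0.3, 0.2]
width: 0.0869
grip_force: 0.0
```

Call:
play_rows(claw=[1, 1, 1, 1, 1, 1], delta_pos=[[0, 0, 0], [0, 0, 0], [0, 0, 0], [0, 0, 0], [0, 0, 0], [0, 0, 0]], delta_rot=[[0, 0, 0], [0, 0, 0], [0, 0, 0], [0, 0, 0], [0, 0, 0], [0, 0, 0]])

```text
time: 3.5
ee_pos: [0.5821, 0.0532, 0.1003]
eef_rot: [0.118, 0.993, 0.0, 0.0]
ft_force: [1.4, -0.1, -1.2]
width: 0.0467
grip_force: 0.0
```

```bash
python3 -c "
from bench import r
from h import *
go(r.read_state(),.4586,-.3705,.25)"
```

```text
tcp [0.5821 0.0532 0.1003] t 3.5 w 0.0467 F [ 1.4 -0.1 -1.2] ang 76.4
units [ 0.103 -2.204 -0.749]
```

Call:
play_rows(claw=[1, 1, 1, 1, 1, 1, 1, 1], delta_pos=[[0, 0, 0], [0, 0, 0], [0, 0, 0], [0, 0, 0], [0, 0, -0.05], [0, 0, -0.1], [0, 0, -0.15], [0, 0, -0.15]], delta_rot=[[0, 0, 0], [0, 0, 0], [0, 0, 0], [0, 0, 0], [0, 0, 0], [0, 0, 0], [0, 0, 0], [0, 0, 0]])

```text
time: 4.3
ee_pos: [0.5817, 0.053, 0.1915]
eef_rot: [0.118, 0.993, -0.0, -0.0]
ft_force: [0.5, -0.7, -1.8]
width: 0.0389
grip_force: 25.0
```

Call:
play_rows(claw=[1, 1, 1, 1, 1, 1, 1, 1], delta_pos=[[0, -0.03, -0.15], [0, -0.08, -0.12], [0.01, -0.13, -0.03], [0.01, -0.17, 0], [0.01, -0.18, 0], [0.01, -0.18, 0], [0.01, -0.18, 0], [0.01, -0.18, 0]], delta_rot=[[0, 0, 0], [0, 0, 0], [0, 0, 0], [0, 0, 0], [0, 0, 0], [0, 0, 0], [0, 0, 0], [0, 0, 0]])

```text
time: 5.1
ee_pos: [0.5166, -0.1651, 0.2508]
eef_rot: [0.118, 0.993, 0.0, 0.0]
ft_force: [0.2, 0.5, -0.0]
width: 0.0392
grip_force: 25.0
```

Call:
play_rows(claw=[1, 1, 1, 1, 1, 1, 1, 1], delta_pos=[[0.01, -0.18, 0], [0.01, -0.18, 0], [0.01, -0.18, 0], [0.01, -0.18, 0], [0.01, -0.14, 0], [0, -0.1, 0], [0, -0.05, 0], [0, 0, 0]], delta_rot=[[0, 0, 0], [0, 0, 0], [0, 0, 0], [0, 0, 0], [0, 0, 0], [0, 0, 0], [0, 0, 0], [0, 0, 0]])

```text
time: 5.9
ee_pos: [0.4596, -0.3587, 0.2504]
eef_rot: [0.119, 0.993, -0.0, -0.0]
ft_force: [0.5, -0.0, -1.9]
width: 0.0396
grip_force: 25.0
```

```bash
python3 -c "
from bench import r
from h import *
go(r.read_state(),.4586,-.3705,.102)
c=r.camera('scene');cv2.imwrite('pics/s1.png',c['pixels'][:,:,::-1])"
```

```text
tcp [ 0.4596 -0.3587  0.2504] t 5.9 w 0.0396 F [ 0.5 -0.  -1.9] ang 76.3
units [-0.009 -0.058  0.742]
```

View pics/s1.png

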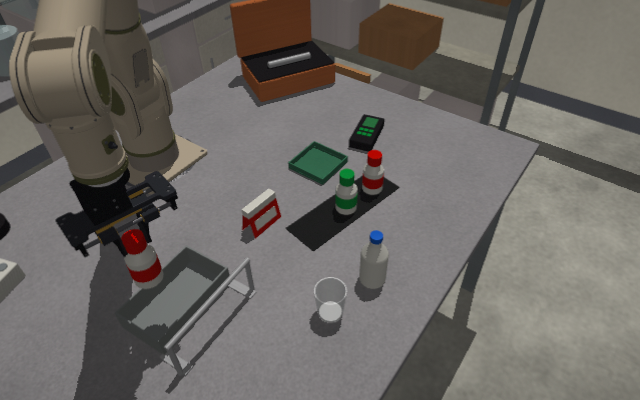

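The held bottle at (141,258) hangs upright above the bin, so I'm lowering it.

Call:
play_rows(claw=[1, 1, 1, 1, 1, 1, 1, 1], delta_pos=[[-0.009, -0.058, 0.05], [0, 0, 0.1], [0, 0, 0.13], [0, 0, 0.13], [0, 0, 0.13], [0, 0, 0.1], [0, 0, 0.06], [0, 0, 0.02]], delta_rot=[[0, 0, 0], [0, 0, 0], [0, 0, 0], [0, 0, 0], [0, 0, 0], [0, 0, 0], [0, 0, 0], [0, 0, 0]])

```text
time: 6.75
ee_pos: [0.459, -0.3687, 0.1046]
eef_rot: [0.118, 0.993, 0.0, -0.001]
ft_force: [-0.7, 0.3, -1.7]
width: 0.0394
grip_force: 25.0
```

Call:
play_rows(claw=[1, 1, 1, 1], delta_pos=[[0, 0, 0.005], [0, 0, 0.005], [0, 0, 0.005], [0, 0, 0]], delta_rot=[[0, 0, 0], [0, 0, 0], [0, 0, 0], [0, 0, 0]])

```text
time: 7.15
ee_pos: [0.4595, -0.3696, 0.1036]
eef_rot: [0.118, 0.993, -0.0, 0.0]
ft_force: [0.0, -0.3, -1.7]
width: 0.0396
grip_force: 25.0
```

```bash
python3 -c "
from bench import r
from h import *
go(r.read_state(),.4586,-.3705,.1013)"
```

```text
tcp [ 0.4595 -0.3696  0.1036] t 7.15 w 0.0396 F [ 0.  -0.3 -1.7] ang 76.4
units [ 0.003 -0.006  0.011]
```

Call:
play_rows(claw=[1, 1, 1], delta_pos=[[0, 0, 0.005], [0, 0, 0.005], [0, 0, 0]], delta_rot=[[0, 0, 0], [0, 0, 0], [0, 0, 0]])

```text
time: 7.45
ee_pos: [0.4593, -0.3695, 0.1012]
eef_rot: [0.118, 0.993, 0.0, 0.0]
ft_force: [-0.5, -0.5, -1.3]
width: 0.04
grip_force: 25.0
```

Call:
play_rows(claw=[1, 1], delta_pos=[[0, 0, 0.005], [0, 0, 0]], delta_rot=[[0, 0, 0], [0, 0, 0]])

```text
time: 7.65
ee_pos: [0.4597, -0.3698, 0.101]
eef_rot: [0.118, 0.993, -0.0, 0.001]
ft_force: [-1.7, 0.1, 6.2]
width: 0.0396
grip_force: 24.9
```

Call:
play_rows(claw=[0, 0, 0, 0, 0, 0, 0, 0], delta_pos=[[0, 0, 0], [0, 0, 0], [0, 0, 0], [0, 0, 0], [0, 0, -0.05], [0, 0, -0.1], [0, 0, -0.2], [0, 0, -0.2]], delta_rot=[[0, 0, 0], [0, 0, 0], [0, 0, 0], [0, 0, 0], [0, 0, 0], [0, 0, 0], [0, 0, 0], [0, 0, 0]])

```text
time: 8.45
ee_pos: [0.4588, -0.3693, 0.2118]
eef_rot: [0.118, 0.993, 0.0, -0.0]
ft_force: [0.3, -1.3, -0.2]
width: 0.0858
grip_force: 0.0
```

```bash
python3 -c "
from bench import r
from h import *
go(r.read_state(),.6195,.2707,.21)"
```

```text
tcp [ 0.4588 -0.3693  0.2118] t 8.45 w 0.0858 F [ 0.3 -1.3 -0.2] ang 76.4
units [-0.029  3.299  0.009]
```

Call:
play_rows(claw=[0, 0, 0, 0, 0, 0, 0, 0], delta_pos=[[0, 0.12, 0], [0, 0.2, 0], [0, 0.24, 0], [0, 0.24, 0], [0, 0.24, 0], [0, 0.24, 0], [0, 0.24, 0], [0, 0.24, 0]], delta_rot=[[0, 0, 0], [0, 0, 0], [0, 0, 0], [0, 0, 0], [0, 0, 0], [0, 0, 0], [0, 0, 0], [0, 0, 0]])

```text
time: 9.25
ee_pos: [0.5421, -0.0255, 0.2112]
eef_rot: [0.118, 0.993, 0.0, 0.001]
ft_force: [1.3, -0.4, -0.4]
width: 0.0871
grip_force: 0.0
```

Call:
play_rows(claw=[0, 0, 0, 0, 0, 0, 0, 0], delta_pos=[[0, 0.24, 0], [0, 0.24, 0], [0, 0.24, 0], [0, 0.24, 0], [0, 0.24, 0], [0, 0.2, 0], [-0.02, 0.1, 0], [0, 0, 0]], delta_rot=[[0, 0, 0], [0, 0, 0], [0, 0, 0], [0, 0, 0], [0, 0, 0], [0, 0, 0], [0, 0, 0], [0, 0, 0]])

```text
time: 10.05
ee_pos: [0.6158, 0.2672, 0.2098]
eef_rot: [0.116, 0.993, 0.0, -0.0]
ft_force: [-0.6, -0.1, -0.0]
width: 0.0867
grip_force: 0.0
```

```bash
python3 -c "
from bench import r
from h import *
go(r.read_state(),.6195,.2707,.1)"
```

```text
tcp [0.6158 0.2672 0.2098] t 10.05 w 0.0867 F [-0.6 -0.1 -0. ] ang 76.7
units [-0.014  0.021  0.549]
```

Call:
play_rows(claw=[0, 0, 0, 0, 0, 0, 0, 0], delta_pos=[[-0.014, 0.021, 0.05], [0, 0, 0.1], [0, 0, 0.12], [0, 0, 0.12], [0, 0, 0.09], [0, 0, 0.05], [0, 0, 0.02], [0, 0, 0]], delta_rot=[[0, 0, 0], [0, 0, 0], [0, 0, 0], [0, 0, 0], [0, 0, 0], [0, 0, 0], [0, 0, 0], [0, 0, 0]])

```text
time: 10.85
ee_pos: [0.62, 0.2663, 0.1003]
eef_rot: [0.119, 0.993, -0.0, 0.0]
ft_force: [1.5, -0.2, -0.1]
width: 0.0868
grip_force: 0.0
```

Call:
play_rows(claw=[1, 1, 1, 1, 1, 1, 1, 1], delta_pos=[[0, 0, 0], [0, 0, 0], [0, 0, 0], [0, 0, 0], [0, 0, 0], [0, 0, 0], [0, 0, 0], [0, 0, 0]], delta_rot=[[0, 0, 0], [0, 0, 0], [0, 0, 0], [0, 0, 0], [0, 0, 0], [0, 0, 0], [0, 0, 0], [0, 0, 0]])

```text
time: 11.65
ee_pos: [0.6198, 0.267, 0.1001]
eef_rot: [0.118, 0.993, 0.0, 0.0]
ft_force: [0.7, 0.5, -0.7]
width: 0.0395
grip_force: 25.0
```

Call:
play_rows(claw=[1, 1, 1, 1, 1, 1, 1, 1], delta_pos=[[0, 0, 0], [0, 0, 0], [0, 0, -0.05], [0, 0, -0.12], [0, 0, -0.18], [0, 0, -0.2], [0, 0, -0.14], [0, 0, -0.08]], delta_rot=[[0, 0, 0], [0, 0, 0], [0, 0, 0], [0, 0, 0], [0, 0, 0], [0, 0, 0], [0, 0, 0], [0, 0, 0]])

```text
time: 12.45
ee_pos: [0.6204, 0.2666, 0.2578]
eef_rot: [0.118, 0.993, 0.001, 0.001]
ft_force: [-0.1, 0.2, -2.7]
width: 0.0397
grip_force: 25.0
```

```bash
python3 -c "
from bench import r
from h import *
go(r.read_state(),.4507,-.2648,.255)"
```

```text
tcp [0.6204 0.2666 0.2578] t 12.45 w 0.0397 F [-0.1  0.2 -2.7] ang 76.4
units [ 0.2   -2.782  0.008]
```

Call:
play_rows(claw=[1, 1, 1, 1, 1, 1, 1, 1], delta_pos=[[0, -0.06, 0], [0.01, -0.12, 0], [0.015, -0.18, 0], [0.015, -0.21, 0], [0.015, -0.21, 0], [0.015, -0.21, 0], [0.015, -0.21, 0], [0.015, -0.21, 0]], delta_rot=[[0, 0, 0], [0, 0, 0], [0, 0, 0], [0, 0, 0], [0, 0, 0], [0, 0, 0], [0, 0, 0], [0, 0, 0]])

```text
time: 13.25
ee_pos: [0.5322, -0.0051, 0.2528]
eef_rot: [0.118, 0.993, -0.0, -0.001]
ft_force: [1.1, -1.5, -1.8]
width: 0.0393
grip_force: 25.0
```

Call:
play_rows(claw=[1, 1, 1, 1, 1, 1, 1, 1], delta_pos=[[0.015, -0.21, 0], [0.015, -0.21, 0], [0.015, -0.21, 0], [0.015, -0.21, 0], [0.015, -0.21, 0], [0.015, -0.18, 0], [0.01, -0.1, 0], [0, -0.04, 0]], delta_rot=[[0, 0, 0], [0, 0, 0], [0, 0, 0], [0, 0, 0], [0, 0, 0], [0, 0, 0], [0, 0, 0], [0, 0, 0]])

```text
time: 14.05
ee_pos: [0.4479, -0.2667, 0.2531]
eef_rot: [0.12, 0.993, 0.0, -0.001]
ft_force: [-0.1, 0.5, -4.0]
width: 0.0394
grip_force: 25.0
```

```bash
python3 -c "
from bench import r
from h import *
go(r.read_state(),.4507,-.2648,.104)
c=r.camera('top');cv2.imwrite('pics/t2.png',c['pixels'][:,:,::-1])"
```

```text
tcp [ 0.4479 -0.2667  0.2531] t 14.05 w 0.0394 F [-0.1  0.5 -4. ] ang 76.2
units [-0.013  0.013  0.745]
```

View pics/t2.png

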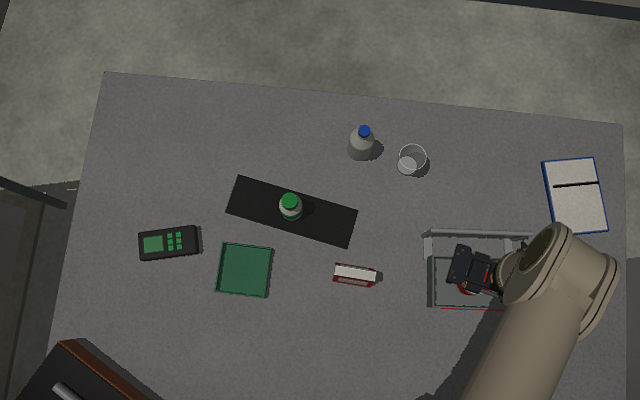

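The top view shows only the green bottle at (290,203) left on the mat, and the gripper over the near half of the bin at (470,275). Lowering.

Call:
play_rows(claw=[1, 1, 1, 1, 1, 1, 1, 1], delta_pos=[[-0.013, 0.013, 0.05], [0, 0, 0.1], [0, 0, 0.14], [0, 0, 0.14], [0, 0, 0.13], [0, 0, 0.1], [0, 0, 0.05], [0, 0, 0.02]], delta_rot=[[0, 0, 0], [0, 0, 0], [0, 0, 0], [0, 0, 0], [0, 0, 0], [0, 0, 0], [0, 0, 0], [0, 0, 0]])

```text
time: 14.9
ee_pos: [0.4535, -0.2608, 0.1067]
eef_rot: [0.117, 0.993, 0.0, -0.001]
ft_force: [-0.3, 0.5, -3.0]
width: 0.0396
grip_force: 25.0
```

Call:
play_rows(claw=[1, 1, 1, 1], delta_pos=[[0, 0, 0.005], [0, 0, 0.005], [0, 0, 0], [0, 0, 0]], delta_rot=[[0, 0, 0], [0, 0, 0], [0, 0, 0], [0, 0, 0]])

```text
time: 15.3
ee_pos: [0.454, -0.2624, 0.1067]
eef_rot: [0.118, 0.993, 0.0, 0.001]
ft_force: [-0.4, -0.1, -2.6]
width: 0.0394
grip_force: 25.0
```

Call:
play_rows(claw=[1, 1, 1, 1, 1], delta_pos=[[0, 0, 0.005], [0, 0, 0.005], [0, 0, 0.005], [0, 0, 0.005], [0, 0, 0]], delta_rot=[[0, 0, 0], [0, 0, 0], [0, 0, 0], [0, 0, 0], [0, 0, 0]])

```text
time: 15.8
ee_pos: [0.4535, -0.2623, 0.1019]
eef_rot: [0.118, 0.993, 0.0, -0.0]
ft_force: [0.2, 0.2, -2.6]
width: 0.0399
grip_force: 25.0
```

Call:
play_rows(claw=[1, 1, 1], delta_pos=[[0, 0, 0.005], [0, 0, 0.004], [0, 0, 0]], delta_rot=[[0, 0, 0], [0, 0, 0], [0, 0, 0]])

```text
time: 16.1
ee_pos: [0.4543, -0.2625, 0.1011]
eef_rot: [0.118, 0.993, 0.0, 0.001]
ft_force: [-1.3, 1.8, 4.5]
width: 0.0396
grip_force: 24.9
```

Contact at 4.5 N. I'm releasing, lifting and going to the green bottle.

Call:
play_rows(claw=[0, 0, 0, 0, 0, 0, 0, 0], delta_pos=[[0, 0, 0], [0, 0, 0], [0, 0, 0], [0, 0, 0], [0, 0, -0.05], [0, 0, -0.1], [0, 0, -0.2], [0, 0, -0.2]], delta_rot=[[0, 0, 0], [0, 0, 0], [0, 0, 0], [0, 0, 0], [0, 0, 0], [0, 0, 0], [0, 0, 0], [0, 0, 0]])

```text
time: 16.9
ee_pos: [0.453, -0.2625, 0.212]
eef_rot: [0.118, 0.993, -0.0, -0.0]
ft_force: [0.7, -0.2, 0.3]
width: 0.0858
grip_force: 0.0
```

```bash
python3 -c "
from bench import r
from h import *
go(r.read_state(),.6005,.1615,.2)"
```

```text
tcp [ 0.453  -0.2625  0.212 ] t 16.9 w 0.0858 F [ 0.7 -0.2  0.3] ang 76.4
units [-0.218  2.234  0.059]
```

Call:
play_rows(claw=[0, 0, 0, 0, 0, 0, 0, 0], delta_pos=[[0, 0.12, 0], [-0.02, 0.2, 0], [-0.022, 0.23, 0], [-0.022, 0.23, 0], [-0.022, 0.23, 0], [-0.022, 0.23, 0], [-0.022, 0.23, 0], [-0.022, 0.23, 0]], delta_rot=[[0, 0, 0], [0, 0, 0], [0, 0, 0], [0, 0, 0], [0, 0, 0], [0, 0, 0], [0, 0, 0], [0, 0, 0]])

```text
time: 17.7
ee_pos: [0.5634, 0.0628, 0.2113]
eef_rot: [0.118, 0.993, 0.0, 0.0]
ft_force: [0.5, -0.2, 0.7]
width: 0.0867
grip_force: 0.0
```

Call:
play_rows(claw=[0, 0, 0, 0, 0], delta_pos=[[-0.022, 0.23, 0], [-0.022, 0.18, 0], [-0.02, 0.1, 0.03], [0, 0.03, 0.05], [0, 0, 0]], delta_rot=[[0, 0, 0], [0, 0, 0], [0, 0, 0], [0, 0, 0], [0, 0, 0]])

```text
time: 18.2
ee_pos: [0.5998, 0.1629, 0.1928]
eef_rot: [0.118, 0.993, -0.001, -0.001]
ft_force: [0.2, -1.0, 0.2]
width: 0.0868
grip_force: 0.0
```

```bash
python3 -c "
from bench import r
from h import *
go(r.read_state(),.6005,.1615,.1)"
```

```text
tcp [0.5998 0.1629 0.1928] t 18.2 w 0.0868 F [ 0.2 -1.   0.2] ang 76.5
units [-0.006 -0.005  0.464]
```

Call:
play_rows(claw=[0, 0, 0, 0, 0, 0, 0], delta_pos=[[-0.005, -0.005, 0.05], [0, 0, 0.1], [0, 0, 0.12], [0, 0, 0.1], [0, 0, 0.06], [0, 0, 0.03], [0, 0, 0]], delta_rot=[[0, 0, 0], [0, 0, 0], [0, 0, 0], [0, 0, 0], [0, 0, 0], [0, 0, 0], [0, 0, 0]])

```text
time: 18.9
ee_pos: [0.6013, 0.1611, 0.1021]
eef_rot: [0.119, 0.993, -0.0, -0.0]
ft_force: [-0.1, 0.0, 1.3]
width: 0.0868
grip_force: 0.0
```

Call:
play_rows(claw=[1, 1, 1, 1, 1, 1, 1, 1], delta_pos=[[0, 0, 0], [0, 0, 0], [0, 0, 0], [0, 0, 0], [0, 0, 0], [0, 0, 0], [0, 0, 0], [0, 0, 0]], delta_rot=[[0, 0, 0], [0, 0, 0], [0, 0, 0], [0, 0, 0], [0, 0, 0], [0, 0, 0], [0, 0, 0], [0, 0, 0]])

```text
time: 19.7
ee_pos: [0.6014, 0.1617, 0.1023]
eef_rot: [0.118, 0.993, -0.0, -0.0]
ft_force: [-0.5, -0.7, 0.7]
width: 0.0393
grip_force: 25.0
```

Call:
play_rows(claw=[1, 1, 1, 1, 1, 1, 1], delta_pos=[[0, 0, 0], [0, 0, 0], [0, 0, -0.05], [0, 0, -0.12], [0, 0, -0.16], [0, 0, -0.1], [0, 0, -0.04]], delta_rot=[[0, 0, 0], [0, 0, 0], [0, 0, 0], [0, 0, 0], [0, 0, 0], [0, 0, 0], [0, 0, 0]])

```text
time: 20.4
ee_pos: [0.6023, 0.162, 0.1991]
eef_rot: [0.118, 0.993, 0.001, 0.001]
ft_force: [0.2, 0.6, -2.5]
width: 0.0394
grip_force: 25.0
```

```bash
python3 -c "
from bench import r
from h import *
go(r.read_state(),.4285,.2674,.18)"
```

```text
tcp [0.6023 0.162  0.1991] t 20.4 w 0.0394 F [ 0.2  0.6 -2.5] ang 76.4
units [0.969 0.308 0.094]
```

Call:
play_rows(claw=[1, 1, 1, 1, 1, 1, 1, 1], delta_pos=[[0.06, 0.02, 0], [0.13, 0.04, 0], [0.18, 0.06, 0], [0.18, 0.06, 0], [0.18, 0.06, 0], [0.14, 0.04, 0], [0.08, 0.02, 0], [0.02, 0.01, 0]], delta_rot=[[0, 0, 0], [0, 0, 0], [0, 0, 0], [0, 0, 0], [0, 0, 0], [0, 0, 0], [0, 0, 0], [0, 0, 0]])

```text
time: 21.2
ee_pos: [0.4244, 0.2688, 0.1951]
eef_rot: [0.116, 0.993, -0.0, -0.001]
ft_force: [0.3, 0.3, -2.7]
width: 0.0397
grip_force: 25.0
```

Call:
play_rows(claw=[1, 1, 1, 1, 1, 1, 1, 1], delta_pos=[[0, 0, 0.05], [0, 0, 0.1], [0, 0, 0.11], [0, 0, 0.1], [0, 0, 0.06], [0, 0, 0.03], [0, 0, 0.01], [0, 0, 0]], delta_rot=[[0, 0, 0], [0, 0, 0], [0, 0, 0], [0, 0, 0], [0, 0, 0], [0, 0, 0], [0, 0, 0], [0, 0, 0]])

```text
time: 22.0
ee_pos: [0.4278, 0.2676, 0.1046]
eef_rot: [0.118, 0.993, 0.0, 0.0]
ft_force: [-0.4, 0.2, -2.1]
width: 0.0398
grip_force: 25.0
```

Call:
play_rows(claw=[1, 1, 1, 1], delta_pos=[[0, 0, 0.004], [0, 0, 0.004], [0, 0, 0.003], [0, 0, 0]], delta_rot=[[0, 0, 0], [0, 0, 0], [0, 0, 0], [0, 0, 0]])

```text
time: 22.4
ee_pos: [0.428, 0.2679, 0.1032]
eef_rot: [0.118, 0.993, 0.001, 0.001]
ft_force: [-1.4, -1.5, 4.6]
width: 0.0397
grip_force: 25.0
```

Call:
play_rows(claw=[0, 0, 0, 0, 0, 0, 0, 0], delta_pos=[[0, 0, 0], [0, 0, 0], [0, 0, 0], [0, 0, 0], [0, 0, -0.05], [0, 0, -0.1], [0, 0, -0.2], [0, 0, -0.1]], delta_rot=[[0, 0, 0], [0, 0, 0], [0, 0, 0], [0, 0, 0], [0, 0, 0], [0, 0, 0], [0, 0, 0], [0, 0, 0]])

```text
time: 23.2
ee_pos: [0.4283, 0.268, 0.1957]
eef_rot: [0.118, 0.993, 0.001, 0.001]
ft_force: [-0.0, 0.0, 0.5]
width: 0.0862
grip_force: 0.0
```

```bash
python3 -c "
from bench import r
from h import *
go(r.read_state(),.4452,-.0143,.18,-3.7)
c=r.camera('scene');cv2.imwrite('pics/s3.png',c['pixels'][:,:,::-1])"
```

```text
tcp [0.4283 0.268  0.1957] t 23.2 w 0.0862 F [-0.   0.   0.5] ang 76.4
units [-0.414 -1.352  0.076] ('rotz units', np.float64(0.4450645036810518))
```

View pics/s3.png

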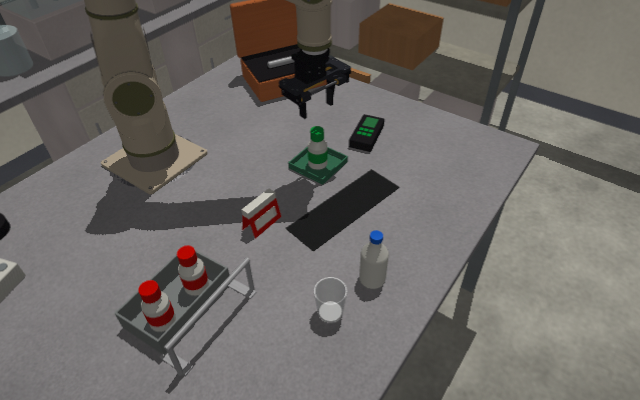

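The two red-capped bottles stand in the bin at (155,305) and (190,270), and the green one stands in the tray at (318,150). The marker is untouched at (262,212). Moving to it.

Call:
play_rows(claw=[0, 0, 0, 0, 0, 0, 0, 0], delta_pos=[[-0.03, -0.1, 0], [-0.06, -0.2, 0], [-0.07, -0.22, 0], [-0.07, -0.22, 0], [-0.07, -0.22, 0], [-0.06, -0.2, 0], [-0.04, -0.14, 0], [-0.014, -0.05, 0]], delta_rot=[[0, 0, 0], [0, 0, 0], [0, 0, 0], [0, 0, 0], [0, 0, 0], [0, 0, 0], [0, 0, 0], [0, 0, 0]])

```text
time: 24.05
ee_pos: [0.4439, -0.018, 0.1921]
eef_rot: [0.121, 0.993, 0.0, -0.0]
ft_force: [0.9, -0.3, 0.3]
width: 0.087
grip_force: 0.0
```

Call:
play_rows(claw=[0, 0, 0, 0, 0, 0, 0, 0], delta_pos=[[0, 0, 0], [0, 0, 0], [0, 0, 0], [0, 0, 0], [0, 0, 0], [0, 0, 0], [0, 0, 0], [0, 0, 0]], delta_rot=[[0, 0, 0.04], [0, 0, 0.045], [0, 0, 0.045], [0, 0, 0.045], [0, 0, 0.045], [0, 0, 0.045], [0, 0, 0.045], [0, 0, 0.045]])

```text
time: 24.85
ee_pos: [0.4442, -0.0138, 0.1919]
eef_rot: [0.628, 0.778, -0.0, -0.0]
ft_force: [-0.0, -0.1, -0.3]
width: 0.0871
grip_force: 0.0
```

Call:
play_rows(claw=[0, 0, 0, 0, 0], delta_pos=[[0, 0, 0], [0, 0, 0], [0, 0, 0], [0, 0, 0], [0, 0, 0]], delta_rot=[[0, 0, 0.045], [0, 0, 0.035], [0, 0, 0.01], [0, 0, 0], [0, 0, 0]])

```text
time: 25.35
ee_pos: [0.4443, -0.014, 0.192]
eef_rot: [0.729, 0.685, -0.0, -0.0]
ft_force: [0.0, -0.3, 0.0]
width: 0.0875
grip_force: 0.0
```

```bash
python3 -c "
from bench import r
from h import *
st=r.read_state();print(st['joint_positions'])
go(st,.4455,-.0143,.062,-3.7)"
```

```text
[-0.64914038 -0.0876101   0.55707393  1.97847599  0.04885336  1.23829353
 -0.17205644]
tcp [ 0.4443 -0.014   0.192 ] t 25.35 w 0.0875 F [ 0.  -0.3  0. ] ang -3.6
units [-0.001  0.006  0.65 ] ('rotz units', np.float64(0.0007276077440143569))
```

Call:
play_rows(claw=[0, 0, 0, 0, 0, 0, 0, 0], delta_pos=[[0, 0.005, 0.05], [0, 0, 0.12], [0, 0, 0.14], [0, 0, 0.14], [0, 0, 0.1], [0, 0, 0.05], [0, 0, 0.03], [0, 0, 0]], delta_rot=[[0, 0, 0], [0, 0, 0], [0, 0, 0], [0, 0, 0], [0, 0, 0], [0, 0, 0], [0, 0, 0], [0, 0, 0]])

```text
time: 26.15
ee_pos: [0.4455, -0.0144, 0.0659]
eef_rot: [0.729, 0.684, -0.0, -0.0]
ft_force: [-0.8, 0.2, 0.2]
width: 0.087
grip_force: 0.0
```

Call:
play_rows(claw=[1, 1, 1, 1, 1, 1, 1, 1], delta_pos=[[0, 0, 0], [0, 0, 0], [0, 0, 0], [0, 0, 0], [0, 0, 0], [0, 0, 0], [0, 0, 0], [0, 0, 0]], delta_rot=[[0, 0, 0], [0, 0, 0], [0, 0, 0], [0, 0, 0], [0, 0, 0], [0, 0, 0], [0, 0, 0], [0, 0, 0]])

```text
time: 26.95
ee_pos: [0.4456, -0.0143, 0.0661]
eef_rot: [0.729, 0.684, 0.0, -0.0]
ft_force: [-0.5, 0.5, 0.3]
width: 0.0309
grip_force: 0.0
```

Call:
play_rows(claw=[1, 1, 1, 1], delta_pos=[[0, 0, 0], [0, 0, 0], [0, 0, 0], [0, 0, 0]], delta_rot=[[0, 0, 0], [0, 0, 0], [0, 0, 0], [0, 0, 0]])

```text
time: 27.35
ee_pos: [0.4455, -0.0143, 0.0661]
eef_rot: [0.729, 0.684, -0.0, -0.0]
ft_force: [-0.4, -0.0, -1.1]
width: 0.024
grip_force: 24.9
```

Call:
play_rows(claw=[1, 1, 1, 1, 1, 1, 1, 1], delta_pos=[[0, 0, -0.04], [0, 0, -0.08], [0, 0, -0.14], [0, 0, -0.16], [0, 0, -0.16], [0, 0, -0.14], [0, 0, -0.08], [0, 0, -0.04]], delta_rot=[[0, 0, 0], [0, 0, 0], [0, 0, 0], [0, 0, 0], [0, 0, 0], [0, 0, -0.015], [0, 0, -0.02], [0, 0, -0.009]])

```text
time: 28.15
ee_pos: [0.4461, -0.0145, 0.2361]
eef_rot: [0.68, 0.733, 0.001, 0.001]
ft_force: [-0.5, 0.0, -0.7]
width: 0.0241
grip_force: 24.9
```

```bash
python3 -c "
from bench import r
from h import *
go(r.read_state(),.5755,-.3105,.235,4.25)"
```

```text
tcp [ 0.4461 -0.0145  0.2361] t 28.15 w 0.0241 F [-0.5  0.  -0.7] ang 4.3
units [-1.525  0.533  0.006] ('rotz units', np.float64(0.0005319831622701196))
```

Call:
play_rows(claw=[1, 1, 1, 1, 1, 1, 1, 1], delta_pos=[[-0.06, 0.02, 0], [-0.12, 0.04, 0], [-0.15, 0.05, 0], [-0.17, 0.06, 0], [-0.17, 0.06, 0], [-0.17, 0.06, 0], [-0.17, 0.06, 0], [-0.17, 0.06, 0]], delta_rot=[[0, 0, 0], [0, 0, 0], [0, 0, 0], [0, 0, 0], [0, 0, 0], [0, 0, 0], [0, 0, 0], [0, 0, 0]])

```text
time: 28.95
ee_pos: [0.5451, -0.2446, 0.2335]
eef_rot: [0.68, 0.733, -0.0, -0.0]
ft_force: [-0.0, 0.2, -0.2]
width: 0.0237
grip_force: 24.9
```

Call:
play_rows(claw=[1, 1, 1, 1, 1, 1], delta_pos=[[-0.15, 0.05, 0], [-0.1, 0.04, 0], [-0.06, 0.02, 0], [-0.035, 0.013, 0], [0, 0, 0], [0, 0, 0]], delta_rot=[[0, 0, 0], [0, 0, 0], [0, 0, 0], [0, 0, 0], [0, 0, 0], [0, 0, 0]])

```text
time: 29.55
ee_pos: [0.5745, -0.3097, 0.2341]
eef_rot: [0.68, 0.733, 0.0, -0.0]
ft_force: [-0.2, 0.4, -0.7]
width: 0.0238
grip_force: 24.9
```

```bash
python3 -c "
from bench import r
from h import *
go(r.read_state(),.5755,-.3105,.175,4.25)
c=r.camera('scene');p=c['pixels'][170:370,100:340];cv2.imwrite('pics/s4.png',cv2.resize(p,None,fx=2.9,fy=2.9,interpolation=cv2.INTER_CUBIC)[:,:,::-1])"
```

```text
tcp [ 0.5745 -0.3097  0.2341] t 29.55 w 0.0238 F [-0.2  0.4 -0.7] ang 4.3
units [-0.005  0.005  0.296] ('rotz units', np.float64(0.00021867177029711983))
```

View pics/s4.png

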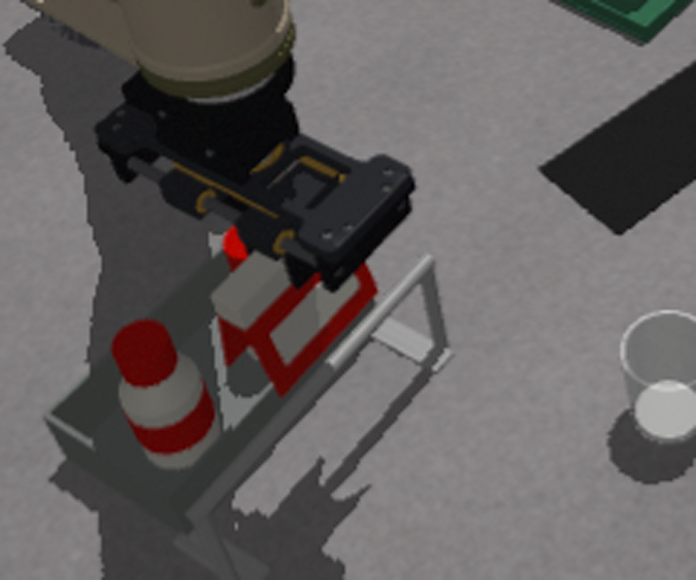

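The marker, around (300,310) in the crop, hangs above the bar and parallel to it. Lowering it over the bar.

Call:
play_rows(claw=[1, 1, 1, 1, 1, 1, 1, 1], delta_pos=[[-0.005, 0.005, 0.04], [0, 0, 0.08], [0, 0, 0.1], [0, 0, 0.1], [0, 0, 0.09], [0, 0, 0.07], [0, 0, 0.04], [0, 0, 0.02]], delta_rot=[[0, 0, 0], [0, 0, 0], [0, 0, 0], [0, 0, 0], [0, 0, 0], [0, 0, 0], [0, 0, 0], [0, 0, 0]])

```text
time: 30.4
ee_pos: [0.5753, -0.3112, 0.1251]
eef_rot: [0.68, 0.733, -0.0, -0.0]
ft_force: [0.6, 0.3, -0.6]
width: 0.0238
grip_force: 24.9
```

Call:
play_rows(claw=[1, 1, 1, 1], delta_pos=[[0, 0, 0.01], [0, 0, 0.007], [0, 0, 0], [0, 0, 0]], delta_rot=[[0, 0, 0], [0, 0, 0], [0, 0, 0], [0, 0, 0]])

```text
time: 30.8
ee_pos: [0.5758, -0.3117, 0.1232]
eef_rot: [0.68, 0.733, 0.0, 0.0]
ft_force: [-0.5, -0.3, -0.8]
width: 0.0241
grip_force: 24.9
```

No sideways force so far. I'll keep lowering in small steps.

Call:
play_rows(claw=[1, 1, 1, 1, 1], delta_pos=[[0, 0, 0.006], [0, 0, 0.005], [0, 0, 0.005], [0, 0, 0.003], [0, 0, 0]], delta_rot=[[0, 0, 0], [0, 0, 0], [0, 0, 0], [0, 0, 0], [0, 0, 0]])

```text
time: 31.3
ee_pos: [0.5755, -0.3115, 0.1188]
eef_rot: [0.68, 0.733, -0.0, -0.0]
ft_force: [-0.1, -0.4, -1.2]
width: 0.0235
grip_force: 24.9
```

Call:
play_rows(claw=[1, 1, 1], delta_pos=[[0, 0, 0.005], [0, 0, 0.003], [0, 0, 0]], delta_rot=[[0, 0, 0], [0, 0, 0], [0, 0, 0]])

```text
time: 31.6
ee_pos: [0.5755, -0.3115, 0.1172]
eef_rot: [0.68, 0.733, 0.0, -0.0]
ft_force: [0.2, -0.6, -1.0]
width: 0.024
grip_force: 24.9
```

Call:
play_rows(claw=[1, 1, 1], delta_pos=[[0, 0, 0.003], [0, 0, 0.003], [0, 0, 0]], delta_rot=[[0, 0, 0], [0, 0, 0], [0, 0, 0]])

```text
time: 31.9
ee_pos: [0.5756, -0.3115, 0.1164]
eef_rot: [0.68, 0.733, 0.0, 0.0]
ft_force: [-1.2, 1.0, 3.7]
width: 0.0241
grip_force: 25.0
```

Call:
play_rows(claw=[0.6, 0.55, 0.5, 0.45, 0.45, 0.45, 0.45], delta_pos=[[0, 0, 0], [0, 0, 0], [0, 0, 0], [0, 0, 0], [0, 0, 0], [0, 0, -0.02], [0, 0, -0.06]], delta_rot=[[0, 0, 0], [0, 0, 0], [0, 0, 0], [0, 0, 0], [0, 0, 0], [0, 0, 0], [0, 0, 0]])

```text
time: 32.6
ee_pos: [0.575, -0.3111, 0.1317]
eef_rot: [0.68, 0.733, -0.0, -0.001]
ft_force: [-0.7, 0.7, -0.1]
width: 0.048
grip_force: 0.0
```

Call:
play_rows(claw=[0.45, 0.45, 0.45, 0.45, 0.45, 0.45, 0.45, 0.45], delta_pos=[[0, 0, -0.1], [0, 0, -0.15], [0, 0, -0.15], [0, 0, -0.15], [0.15, 0, -0.1], [0.2, 0, 0], [0.2, 0, 0], [0.1, 0, 0]], delta_rot=[[0, 0, 0], [0, 0, 0], [0, 0, 0], [0, 0, 0], [0, 0, 0], [0, 0, 0], [0, 0, 0], [0, 0, 0]])

```text
time: 33.4
ee_pos: [0.5663, -0.1783, 0.2632]
eef_rot: [0.679, 0.734, 0.001, -0.0]
ft_force: [0.2, 0.3, 0.2]
width: 0.0478
grip_force: 0.0
```

Call:
play_rows(claw=[0.45, 0.45, 0.45, 0.45, 0.45], delta_pos=[[0.15, 0, 0], [0.1, 0, 0], [0, 0, 0], [0, 0, 0], [0, 0, 0]], delta_rot=[[0, 0, 0], [0, 0, 0], [0, 0, 0], [0, 0, 0], [0, 0, 0]])

```text
time: 33.9
ee_pos: [0.5621, -0.1335, 0.2627]
eef_rot: [0.681, 0.732, 0.0, 0.0]
ft_force: [-0.4, 0.2, -0.3]
width: 0.0478
grip_force: 0.0
```

```bash
python3 -c "
from bench import r
from h import *
st=r.read_state();print(st['ee_pos'],st['width'])
c=r.camera('scene');cv2.imwrite('pics/s5.png',cv2.resize(c['pixels'][100:380,80:440],None,fx=2.1,fy=2.1,interpolation=cv2.INTER_CUBIC)[:,:,::-1])"
```

```text
[ 0.56205882 -0.13349642  0.26267123] 0.04784814435259094
```

View pics/s5.png

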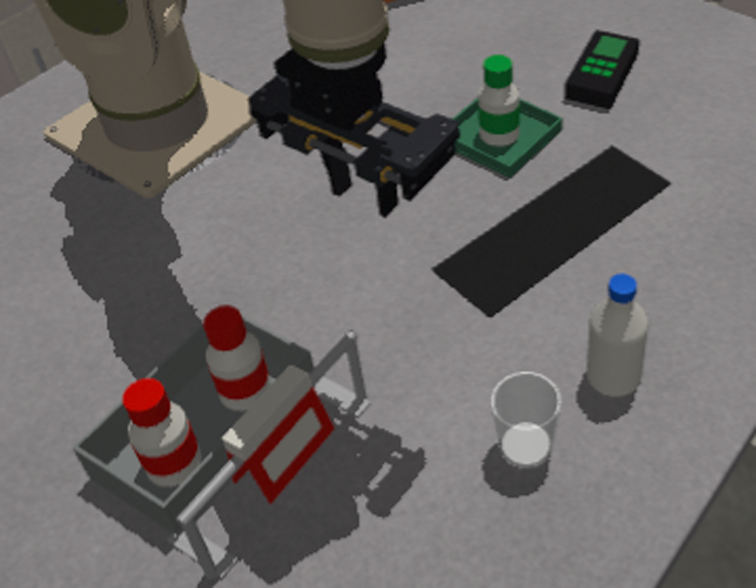

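The marker sits astride the bar at (275,430), level and seated. Both red-capped bottles stand in the bin, the green one stands in the tray, and the bystanders haven't moved. Handing in.

```bash
python3 -c "
from bench import r
print(r.close_job())"
```

```text
the job is handed in; nothing more can be done
None
```

I handed the job in at about 34 s: the last picture showed both red-capped bottles upright in the reject bin, the green-capped one upright in the tray, and the marker, hung last, seated astride the bar, but the hand-in gave no verdict.

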